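# Close and hold a split sample chamber

### The job

The split sample chamber has to be held shut for a leak test: first lift the steel sample pot off its lower half and set it down upright in the shallow tray, let go of it, then fit the loose upper half over the two dowels of the lower half. Press the upper half down against the sprung seal until the two halves meet flush, and finish while still holding them pressed together. Do not drop the pot and leave the other things on the bench where they are.

Things in the scene. Friction and masses are not known exactly. Their poses are not given: they have to be found in the camera images.
- lower: Lower half of the chamber, bolted down: steel block 130 (x) by 70 (y) mm on a base plate 160 by 90 mm, low pipe fitting at its +x end. Origin: centre of the underside, on the bench; z up. Flat mating face 50 mm above the origin. Two upright dowels, 10 mm diameter, tapered to 4 mm over the last 6 mm, stand at x = -45 and +45 mm, y = 0, and rise 24 mm above that face.
- seal (a joint): Travel (m) of the sprung rubber seal disc, 52 mm diameter, in the middle of the lower half: 0 = fully up, standing 8 mm proud of the mating face; 0.008 = pressed level with it. It takes about 8 N to start moving and 13 N to bring level, more than the upper half's weight, so it springs back up when not pressed.
- upper: Loose upper half, aluminium, 0.4 to 0.6 kg: plate 130 (x) by 70 (y) by 16 mm, 12 mm through holes at x = -45 and +45 mm, y = 0; in its middle an upright grip lug 50 (x) by 22 (y) mm, 40 high (top 56 mm above the underside). Origin: centre of the underside; z up. Starts flat on the bench, lug up. Fits either way round. Closed, its origin is 50 mm above that of the lower half.
- pot: Open steel sample pot, round, 46 mm diameter at the foot, 50 mm at the rim, 55 mm high, 3 mm wall, 0.08 to 0.17 kg. Origin: centre of the underside; z up. It starts standing on the seal disc between the dowels, its underside 58 mm above the bench.
- tray: Shallow square steel tray, fixed, 150 by 150 mm outside, 18 mm high, walls and floor 4 mm. Origin: centre of the underside, on the bench; z up.
- blank: Bystander: small aluminium blanking plate without holes, 80 by 50 by 12 mm, with a round knob 20 mm diameter to 34 mm height. Origin at underside centre.
- reagent: Bystander: white bottle 64 mm diameter, 150 mm high. Origin at underside centre.
- beaker: Bystander: white plastic cup 66 mm diameter, 85 mm high. Origin at underside centre.
- collar: Bystander: flat steel ring 68 mm outside, 54 mm inside, 18 mm high. Origin at underside centre.
- spanner: Bystander: spanner, 160 mm long along its x, lying flat. Origin at its underside.
- plug: Bystander: brass plug, 36 mm diameter, 28 mm high. Origin at underside centre.
- jar: Bystander: brown glass jar, 60 mm diameter, 80 mm high. Origin at underside centre.
Things that resemble listed ones, but are neither listed nor needed, are in the scene too. Leave any blue look-alike of the pot alone.

How it is judged:
By the outcome, as a careful person would: the job done as asked, in the order asked, and still so for the second after the job is handed in, while the arm keeps its last pose, push and grip.
It also fails if it takes over 59 s, if anything falls off the work surface, if the arm or the gripper's body presses on something with over 40 N, if the wrist force passes 120 N, or if a joint passes its speed limit or range.

### The arm

A 6-joint arm with a two-finger parallel gripper is mounted at the origin on the work surface. World frame = base frame: x ahead of the robot, y to its left, z up, the work surface at z = 0. Lengths are in m, angles in rad, forces in N, time in s.
With the tool pointing down it reaches from about 0.375 to 0.9 m from the base axis. Payload 3.1 kg.
Tool frame: the origin (TCP) lies between the finger pads; the fingertips stand manip.finger_overhang ahead of it and the grasp point (between the pads) lies 5 mm behind it (manip.finger_overhang is the distance from the TCP to the fingertips, in m); z points along the fingers, y is the line along which they close (so a half turn about z gives the same grasp; the last joint's range is limited). The gripper opens to 85 mm and grips with 20 to 120 N. Pads are 22 mm wide; open, the fingers measure 114 mm over their backs; the gripper's body (76 mm by 85 mm) begins 54 mm behind the grasp point. The pads swing forward as they close: fully open they stand 13 mm farther back than shut.
Start: joints at [-1.52, 0.527, 1.433, -0, 1.181, -0.178], TCP at [0.142, -0.609, 0.245] pointing down, gripper open.
Joint ranges: [-3.08, 3.08], [-0.75, 2.2], [0.22, 2.44], [-1.43, 4.57], [0, 2.65], [-2.85, 2.85]. Speed limits (rad/s): [2.79, 2.79, 3.14, 3.14, 3.14, 3.14].

### API

Orientations are given as a unit quaternion [x, y, z, w].
In Python, from station import manip gives the robot as it stands.
- The arm moves only by the tool drive_tool, never from a script. Its argument "plan" is a list of rows, each a list of 7 numbers: the shift along the tool's x, y, z in m, then the turn, a rotation vector about the tool's x, y, z in degrees, then the opening, from -1 (shut) to 1 (fully open). In form: [[x, y, z, wx, wy, wz, gripper], ...]. A call has 1 to 10 rows; each row shifts and turns the commanded pose from where the row before left it, along the tool's axes as they then stand; what a row does not reach is not made up. A row lasts 1/10 s, in which the tool goes at most 50 mm and 8.59 degrees, less where a joint would pass 70% of its speed; a pose out of reach is approached as far as the arm can. A call is refused whole if a number of a shift passes 0.05 or a number of a turn 8.59, either way. A call with a gripper value outside its range is refused whole. The fingers move at their own pace and stop on an object; "newtons" is the grip in N (left out, the last holds). Time passes only in rows, so rows that do not move let the fingers close. It gives the time, the measured TCP pose, the force, the opening and the grip force at its end, in the units of the state.
- manip.sense(): the state, without advancing time (a new reading comes with each control period).
- manip.snapshot(name): name is "scene" or "top" or "wrist"; returns a dict with "image" (400x640x3 uint8, red, green, blue), "z_map" (400x640 float32, m along the optical axis (not along the pixel's ray), 0 where there is no reading), "fov_y" (degrees; the focal length in pixels is half the picture's height over the tangent of half this angle, whatever the lens; pixels are square), "cx", "cy" (the principal point, pixels), "k1" (the pictures are not rectified: a ray, as slopes to the right and down, at radius r is drawn at 1 + k1 r^2 times it, then the intrinsics apply), "extrinsics" (4x4, takes a point from camera to world coordinates); the wrist camera has in their place "mount" (4x4, takes a point from camera to tool coordinates, whose origin is the TCP and whose axes are the flange's). Camera axes: x right, y up, looking along -z (the intrinsics and any distortion apply to the point x, -y, -z); pixel columns grow to the right and rows downward; lengths in m; the calibration is good to about 2 mm. A picture is of the moment at which its call begins: read the wrist's pose just before it.
- manip.sign_off(): hands the job in; it is judged then, once.
The state is a dict: "t": time; "q": joint angles; "qd": joint speeds; "tau": joint torques, N m; "tcp_pos": TCP position; "tool_rot": TCP orientation; "force": force on the tool from outside, world axes, zero at the start; "ft_torque": the same for the moment, N m; "finger_gap": opening from 0.0 (shut) to 1.0 (fully open); "gripper_force": force on a finger pad.
Only numpy, scipy, OpenCV 4.12 (cv2) and the standard library are available. Lean on these libraries where they do the work, as an engineer would, in place of code of your own. Each camera call takes 0.05 s, during which the arm holds its last target. There are 200 camera calls.

## Working session

There is one attempt and no reset: what is moved stays moved. The work goes in short steps, Python scripts to look and compute and a tool call to move; the robot and the scene stay as the last step left them, time stands still between calls to the robot, and variables do not carry over. Pictures are saved under pics/ and viewed, at most 10 in all, crops included, and the job is handed in when it is done.

Besides the shell and the picture viewer there is one more tool, called after "Call:" in YAML: its name, and indented under it one key for each argument. drive_tool: Moves the arm, as the interface text tells. Its arguments: {"type":"object","properties":{"plan":{"type":"array"},"newtons":{"type":"number"}},"required":["plan"]}

```bash
ls; mkdir -p pics
cat > h.py <<'E'
import numpy as np, cv2
from station import manip
def K(s):
    f=200/np.tan(np.radians(s["fov_y"])/2); return f,s["cx"],s["cy"]
def slopes(s,u,v):
    f,cx,cy=K(s); d=np.stack([(np.asarray(u,float)-cx)/f,(np.asarray(v,float)-cy)/f],-1)
    p=d.copy()
    for _ in range(20): p=d/(1+s["k1"]*(p**2).sum(-1,keepdims=True))
    return p
def T(s):
    return s["extrinsics"] if "extrinsics" in s else s["Twt"]@s["mount"]
def plane(s,u,v,z):
    p=slopes(s,u,v); M=np.array(T(s)); d=np.concatenate([p[...,:1],-p[...,1:],-np.ones_like(p[...,:1])],-1)@M[:3,:3].T
    o=M[:3,3]; t=(z-o[2])/d[...,2]; return o+d*t[...,None]
def cloud(s):
    v,u=np.mgrid[:400,:640]; p=slopes(s,u,v); z=s["z_map"][...,None]
    c=np.concatenate([p[...,:1]*z,-p[...,1:]*z,-z],-1); M=np.array(T(s)); return c@M[:3,:3].T+M[:3,3]
def snap(n):
    from scipy.spatial.transform import Rotation as R
    st=manip.sense(); s=dict(manip.snapshot(n))
    if n=="wrist":
        t=np.eye(4); t[:3,:3]=R.from_quat(st["tool_rot"]).as_matrix(); t[:3,3]=st["tcp_pos"]; s["Twt"]=t
    return s
def save(n,s,crop=None,k=1):
    im=s["image"][...,::-1]
    if crop: a,b,c,d=crop; im=im[b:d,a:c]
    cv2.imwrite("pics/"+n,cv2.resize(im,None,fx=k,fy=k,interpolation=cv2.INTER_CUBIC))
E
python3 - <<'E'
from h import *
import pickle
for n in("scene","top"):
    s=snap(n); save(n+"1.png",s); pickle.dump(s,open(n+".pkl","wb")); print(n,s["fov_y"],s["k1"],np.round(s["extrinsics"],3).tolist())
print(manip.sense(),manip.finger_overhang)
E
```

```text
pics
scene 44.97220673637946 -0.08623640629922623 [[0.327, -0.807, 0.492, 1.067], [0.945, 0.278, -0.172, -0.197], [0.002, 0.521, 0.854, 0.983], [0.0, 0.0, 0.0, 1.0]]
top 48.06653027827807 -0.09733293048674745 [[0.011, 0.999, -0.04, 0.497], [-1.0, 0.011, -0.017, -0.004], [-0.017, 0.04, 0.999, 1.062], [0.0, 0.0, 0.0, 1.0]]
{'t': 0.1, 'q': array([-1.51947344e+00,  5.28398130e-01,  1.43377232e+00, -1.01807844e-05,
        1.18140804e+00, -1.78499787e-01]), 'qd': array([-0.00041873, -0.00451056, -0.00276317,  0.00094174, -0.00185485,
        0.00036338]), 'tau': array([-2.21704749e-04, -4.43305779e+01, -1.78586626e+01, -1.46765487e-04,
        3.91289504e-03, -2.15652221e-06]), 'tcp_pos': array([ 0.142372  , -0.60793333,  0.24441672]), 'tool_rot': array([ 9.93404242e-01,  1.14660478e-01,  5.83976344e-05, -9.91209694e-04]), 'force': array([ 0.04340334,  0.33884521, -0.04680288]), 'ft_torque': array([-0.00553808, -0.00232332, -0.02425796]), 'gripper_force': 0.0, 'finger_gap': 0.9997920453562396} 0.014
```

View pics/top1.png

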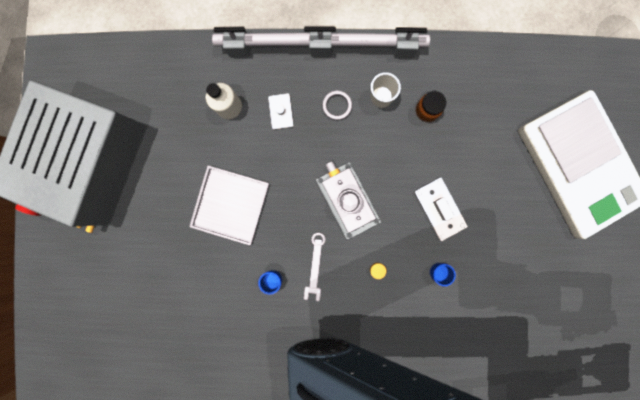

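View pics/scene1.png

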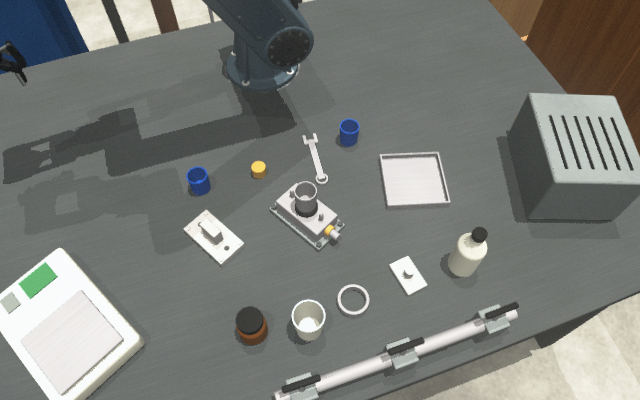

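Top view: the steel pot is at (350,201) on the lower half (348,200), with its fitting toward (333,168). The tray is at (230,205). The upper half, with two holes and a rectangular lug, is at (441,208).

- **Upper candidates:** the plate at (441,208) has two holes and an oblong lug, so it fits. The plate at (281,111) is small with a round knob, so it is the blank.
- **Pot candidates:** (350,201) is steel and stands on the seal, so it fits. The cups at (270,282) and (443,274) are blue look-alikes.

Next I'll measure these and confirm in one crop.

```bash
cat > m.py <<'E'
from h import *
import pickle
s=pickle.load(open("top.pkl","rb")); c=cloud(s); b=pickle.load(open("scene.pkl","rb")); cb=cloud(b)
def band(c,ctr,r,z0,z1,name):
    m=(np.hypot(c[...,0]-ctr[0],c[...,1]-ctr[1])<r)&(c[...,2]>z0)&(c[...,2]<z1)&np.isfinite(c[...,2])
    p=c[m]; 
    if len(p)<4: print(name,len(p)); return
    (x,y),(w,h),a=cv2.minAreaRect((p[:,:2]*1000).astype(np.float32)); print(name,len(p),"c",round(x,1),round(y,1),"wh",round(w,1),round(h,1),"a",round(a,1),"z",np.round(np.median(p[:,2])*1000,1),"mean",np.round(p[:,:2].mean(0)*1000,1))
C={n:plane(s,*uv,z) for n,uv,z in[("pot",(350,201),.1),("lower",(348,200),.05),("upper",(441,208),.016),("tray",(230,205),.01),("fit",(333,168),.05),("bench",(380,320),0)]}
for n in C: print(n,np.round(C[n],3))
for nm,cc in(("top",c),("scene",cb)):
    band(cc,C["upper"],.1,.009,.024,nm+" upperplate"); band(cc,C["upper"],.06,.045,.065,nm+" lug")
    band(cc,C["lower"],.085,.043,.055,nm+" face"); band(cc,C["lower"],.1,.005,.02,nm+" base"); band(cc,C["lower"],.08,.105,.12,nm+" rim")
    band(cc,C["lower"],.07,.062,.08,nm+" dowels")
    band(cc,C["tray"],.12,.012,.024,nm+" traywall"); band(cc,C["tray"],.05,-.01,.012,nm+" trayfloor")
    m=(np.abs(cc[...,0]-C["bench"][0])<.05)
save("crop1.png",s,(310,155,480,255),4)
E
python3 m.py
```

```text
pot [ 0.524 -0.039  0.1  ]
lower [ 0.528 -0.036  0.05 ]
upper [ 0.513 -0.255  0.016]
tray [0.514 0.241 0.01 ]
fit [ 0.6   -0.001  0.05 ]
bench [ 0.247 -0.116  0.   ]
top upperplate 1367 c 510.6 -253.9 wh 131.0 71.6 a 28.5 z 17.1 mean [ 510.6 -251.7]
top lug 226 c 511.1 -253.5 wh 49.2 23.0 a 27.2 z 56.8 mean [ 511.3 -252.6]
top face 1287 c 534.7 -32.8 wh 144.4 70.2 a 28.3 z 51.1 mean [529.8 -35. ]
top base 839 c 527.5 -35.5 wh 178.8 194.3 a 65.1 z 13.0 mean [521.3 -34.9]
top rim 108 c 524.1 -36.0 wh 46.7 46.6 a 0.5 z 113.7 mean [525.2 -37.7]
top dowels 286 c 528.2 -34.8 wh 92.4 40.2 a 10.0 z 64.7 mean [525.1 -35.9]
top traywall 511 c 514.5 242.9 wh 154.0 151.1 a 74.5 z 18.7 mean [512.1 244.6]
top trayfloor 1363 c 514.2 241.5 wh 98.2 98.8 a 79.3 z 5.5 mean [514.1 241.2]
scene upperplate 1289 c 511.2 -255.7 wh 133.5 71.2 a 28.7 z 16.2 mean [ 517.8 -254.1]
scene lug 228 c 512.3 -255.2 wh 51.6 22.2 a 27.9 z 55.6 mean [ 513.7 -255.2]
scene face 991 c 534.1 -35.8 wh 142.1 71.4 a 29.1 z 50.2 mean [543.7 -38.9]
scene base 633 c 520.7 -25.0 wh 172.4 169.7 a 37.2 z 12.4 mean [558.6 -48.9]
scene rim 167 c 523.7 -37.6 wh 47.4 50.4 a 71.0 z 111.9 mean [524.  -37.7]
scene dowels 204 c 528.9 -38.1 wh 90.0 44.9 a 4.9 z 70.6 mean [524.1 -37.4]
scene traywall 550 c 514.6 242.3 wh 151.3 155.8 a 74.4 z 17.1 mean [519.8 240.6]
scene trayfloor 1071 c 514.2 241.5 wh 98.6 97.7 a 42.9 z 4.5 mean [515.2 241.3]
```

View pics/crop1.png

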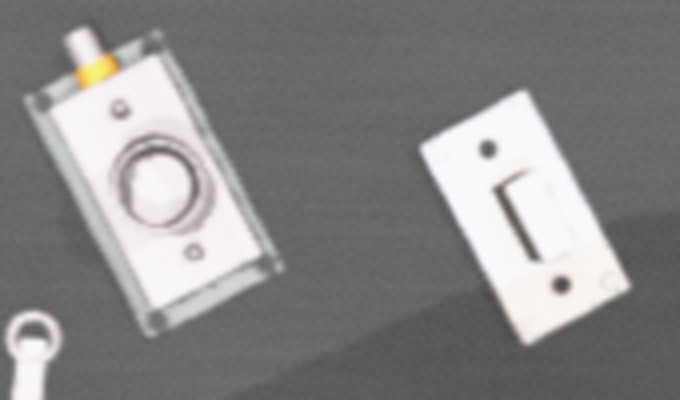

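The crop confirms the pot at crop (155,185) between dowels (120,108) and (194,250). The upper half has open holes at (487,149) and (561,285). All the long axes lie at about 28.5° to world x, so one tool orientation suits both grasps.

Call:
drive_tool:
  plan:
    - [0,0,0,0,0,-7.7,1]
    - [0,0,0,0,0,-7.6,1]
    - [0.043,-0.023,0,0,0,0,1]
    - [0.043,-0.023,0,0,0,0,1]
    - [0.043,-0.023,0,0,0,0,1]
    - [0.043,-0.023,0,0,0,0,1]
    - [0.043,-0.023,0,0,0,0,1]
    - [0.043,-0.023,0,0,0,0,1]
    - [0.043,-0.023,0,0,0,0,1]
    - [0.043,-0.023,0,0,0,0,1]

```text
t: 1.1
tcp_pos: [0.3577, -0.281, 0.2452]
tool_rot: [0.969, 0.246, -0.0, -0.0]
force: [-0.1, -0.1, 1.1]
finger_gap: 0.999
gripper_force: 0.0
```

Call:
drive_tool:
  plan:
    - [0.043,-0.023,0,0,0,0,1]
    - [0.043,-0.023,0,0,0,0,1]
    - [0.043,-0.023,0,0,0,0,1]
    - [0.043,-0.023,0,0,0,0,1]
    - [0.043,-0.023,0,0,0,0,1]
    - [0.043,-0.023,0,0,0,0,1]
    - [0,0,0,0,0,0,1]
    - [0,0,0,0,0,0,1]

```text
t: 1.9
tcp_pos: [0.518, -0.0374, 0.2448]
tool_rot: [0.969, 0.247, -0.001, -0.0]
force: [-0.6, -0.5, -0.1]
finger_gap: 0.996
gripper_force: 0.0
```

```bash
cat >> h.py <<'E'
def delta(target,yaw=None):
    from scipy.spatial.transform import Rotation as R
    st=manip.sense(); r=R.from_quat(st["tool_rot"]).as_matrix()
    y=np.degrees(np.arctan2(r[1,0],r[0,0]))
    print("t",round(st["t"],2),"tcp",np.round(st["tcp_pos"]*1000,1),"yaw",round(y,2),"zax",np.round(r[:,2],4),"F",np.round(st["force"],1),"gap",round(st["finger_gap"],3),"grip",round(st["gripper_force"],1))
    if target is not None: print("  tool delta mm",np.round(r.T@(np.array(target)-st["tcp_pos"])*1000,1))
E
python3 - <<'E'
from h import *
import pickle
s=snap("wrist"); pickle.dump(s,open("w1.pkl","wb")); save("w1.png",s); print(np.round(s["mount"],3).tolist(),s["fov_y"],s["k1"])
delta([.524,-.037,.085])
c=cloud(s); p=c[(abs(c[...,2]-.113)<.004)&(s["z_map"]>0)&(np.hypot(c[...,0]-.524,c[...,1]+.037)<.04)]
(x,y),r=cv2.minEnclosingCircle((p[:,:2]*1000).astype(np.float32)); print(len(p),x,y,r, np.median(p[:,2]))
E
```

```text
[[0.001, 0.96, 0.278, 0.071], [1.0, -0.001, 0.001, 0.001], [0.001, 0.278, -0.96, -0.128], [0.0, 0.0, 0.0, 1.0]] 60.71520862994838 -0.07588422145236239
t 1.95 tcp [517.5 -38.4 244.8] yaw 28.53 zax [-1.6e-03 -1.0e-04 -1.0e+00] F [-0.2 -0.  -0.7] gap 1.0 grip 0.0
  tool delta mm [  6.6   2.  159.8]
763 524.6376953125 -38.034019470214844 24.92356300354004 0.11230289646782488
```

View pics/w1.png

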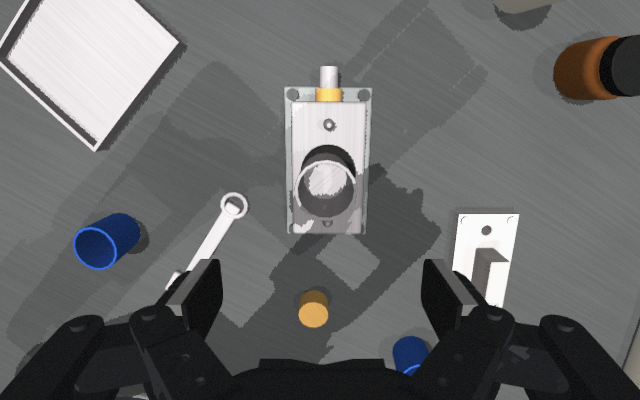

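The wrist view shows the pot rim at (325,188). Its measured radius of 24.9 mm matches the pot, and its height of 0.112 m is right. Descend and grip.

Call:
drive_tool:
  plan:
    - [0.007,0.002,0,0,0,0,1]
    - [0,0,0.045,0,0,0,1]
    - [0,0,0.045,0,0,0,1]
    - [0,0,0.04,0,0,0,1]
    - [0,0,0.03,0,0,0,1]
    - [0,0,0,0,0,0,1]
    - [0,0,0,0,0,0,-1]
    - [0,0,0,0,0,0,-1]
    - [0,0,0,0,0,0,-1]
    - [0,0,0,0,0,0,-1]
  newtons: 40

```text
t: 2.95
tcp_pos: [0.5265, -0.0374, 0.0873]
tool_rot: [0.969, 0.246, 0.002, 0.001]
force: [-1.5, 0.1, 6.6]
finger_gap: 0.567
gripper_force: 40.7
```

Call:
drive_tool:
  plan:
    - [0,0,0,0,0,0,-1]
    - [0,0,0,0,0,0,-1]
    - [0,0,0,0,0,0,-1]
    - [0,0,0,0,0,0,-1]
    - [0,0,0,0,0,0,-1]

```text
t: 3.45
tcp_pos: [0.5265, -0.0374, 0.0872]
tool_rot: [0.969, 0.246, 0.002, 0.001]
force: [-0.5, -0.7, 6.6]
finger_gap: 0.567
gripper_force: 40.6
```

Call:
drive_tool:
  plan:
    - [0,0,-0.03,0,0,0,-1]
    - [0,0,-0.03,0,0,0,-1]
    - [0,0,-0.02,0,0,0,-1]
    - [0.015,-0.032,0,0,0,0,-1]
    - [0.02,-0.042,0,0,0,0,-1]
    - [0.02,-0.042,0,0,0,0,-1]
    - [0.02,-0.042,0,0,0,0,-1]
    - [0.02,-0.042,0,0,0,0,-1]
    - [0.017,-0.033,0,0,0,0,-1]
    - [0.01,-0.018,0,0,0,0,-1]

```text
t: 4.45
tcp_pos: [0.512, 0.245, 0.1659]
tool_rot: [0.969, 0.247, 0.001, -0.0]
force: [-0.3, -0.3, -1.5]
finger_gap: 0.566
gripper_force: 42.4
```

Call:
drive_tool:
  plan:
    - [0,0,0,0,0,0,-1]
    - [0,0,0.04,0,0,0,-1]
    - [0,0,0.04,0,0,0,-1]
    - [0,0,0.025,0,0,0,-1]
    - [0,0,0.01,0,0,0,-1]
    - [0,0,0,0,0,0,-1]
    - [0,0,0,0,0,0,-1]

```text
t: 5.15
tcp_pos: [0.5138, 0.2416, 0.0514]
tool_rot: [0.969, 0.246, 0.001, 0.0]
force: [-0.2, -0.3, -1.7]
finger_gap: 0.562
gripper_force: 42.3
```

Run:
```python
from h import *
delta([.5143,.2418,.033])
s=snap("scene"); save("s2.png",s,(330,90,500,230),4)
c=cloud(s); m=(np.hypot(c[...,0]-.514,c[...,1]-.242)<.045)&(s["z_map"]>0)
import collections
print(np.histogram(c[m][:,2]*1000,bins=range(-5,110,5)))
```

```text
t 5.15 tcp [513.8 241.6  51.4] yaw 28.44 zax [ 1.8e-03  3.0e-04 -1.0e+00] F [-0.2 -0.3 -1.7] gap 0.562 grip 42.3
  tool delta mm [ 0.5  0.1 18.4]
(array([  8, 337, 222,   0,   0,   6,  19,  17,  15,  14,  18,  27,  27,
        26,  22,  21,  32,  10,  12,   9,   4,   8]), array([ -5,   0,   5,  10,  15,  20,  25,  30,  35,  40,  45,  50,  55,
        60,  65,  70,  75,  80,  85,  90,  95, 100, 105]))
```

View pics/s2.png

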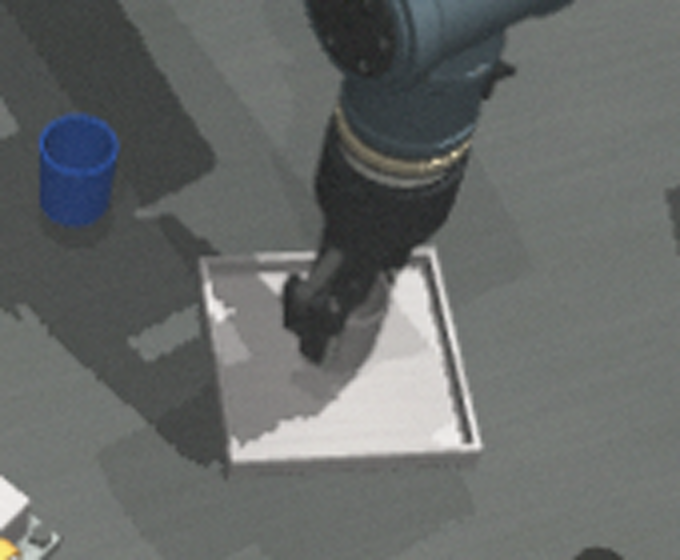

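The pot is held upright over the middle of the tray, around crop (365,340). Lower it gently.

Call:
drive_tool:
  plan:
    - [0,0,0.01,0,0,0,-1]
    - [0,0,0.004,0,0,0,-1]
    - [0,0,0.002,0,0,0,-1]
    - [0,0,0,0,0,0,-1]

```text
t: 5.6
tcp_pos: [0.5126, 0.2418, 0.034]
tool_rot: [0.969, 0.246, -0.0, 0.0]
force: [0.5, -0.3, -0.8]
finger_gap: 0.561
gripper_force: 42.3
```

Call:
drive_tool:
  plan:
    - [0,0,0.001,0,0,0,-1]
    - [0,0,0.001,0,0,0,-1]
    - [0,0,0,0,0,0,-1]

```text
t: 5.9
tcp_pos: [0.513, 0.242, 0.0335]
tool_rot: [0.969, 0.246, 0.0, 0.0]
force: [-1.7, -0.5, 5.6]
finger_gap: 0.565
gripper_force: 42.3
```

Contact felt. Release and retract.

Call:
drive_tool:
  plan:
    - [0,0,0,0,0,0,0.3]
    - [0,0,0,0,0,0,0.5]
    - [0,0,0,0,0,0,1]
    - [0,0,0,0,0,0,1]
    - [0,0,0,0,0,0,1]
    - [0,0,0,0,0,0,1]
    - [0,0,-0.03,0,0,0,1]
    - [0,0,-0.045,0,0,0,1]
    - [0,0,-0.045,0,0,0,1]
    - [0,0,-0.045,0,0,0,1]

```text
t: 6.9
tcp_pos: [0.5124, 0.2417, 0.1987]
tool_rot: [0.969, 0.246, -0.0, -0.0]
force: [0.4, 1.8, -1.1]
finger_gap: 0.997
gripper_force: 0.0
```

Run:
```python
from h import *
import pickle
s=snap("wrist"); delta([.511,-.2545,.2]); c=cloud(s); ok=s["z_map"]>0
m=ok&(np.hypot(c[...,0]-.513,c[...,1]-.242)<.05); 
p=c[m&(abs(c[...,2]-.059)<.004)]
print("rim",len(p),cv2.minEnclosingCircle((p[:,:2]*1000).astype(np.float32)),np.median(p[:,2]))
for n in("top","scene"):
    s=snap(n); pickle.dump(s,open(n+"2.pkl","wb"))
```

```text
t 6.95 tcp [516.8 243.1 206.5] yaw 28.49 zax [ 0.0135  0.0034 -0.9999] F [0.4 0.5 3.4] gap 1.002 grip 0.0
  tool delta mm [-242.6  434.6    4.7]
rim 711 ((511.20428466796875, 241.3356170654297), 24.942197799682617) 0.058272934561599155
```

The pot stands upright in the tray: rim centre (511,241), z 0.058, r 24.9 mm. Next, look at the dowels from above.

Call:
drive_tool:
  plan:
    - [-0.022,0.041,-0.006,0,0,0,1]
    - [-0.022,0.041,-0.006,0,0,0,1]
    - [-0.022,0.041,-0.006,0,0,0,1]
    - [-0.022,0.041,-0.006,0,0,0,1]
    - [-0.022,0.041,-0.006,0,0,0,1]
    - [-0.022,0.041,-0.006,0,0,0,1]
    - [-0.02,0,0,0,0,0,1]
    - [0,0,0,0,0,0,1]
    - [0,0,0,0,0,0,1]
    - [0,0,0,0,0,0,1]

```text
t: 8.05
tcp_pos: [0.4965, -0.0459, 0.2326]
tool_rot: [0.969, 0.246, -0.0, -0.0]
force: [0.6, 0.4, 0.5]
finger_gap: 0.998
gripper_force: 0.0
```

```bash
cat > m2.py <<'E'
from h import *
import pickle
s=snap("wrist"); pickle.dump(s,open("w2.pkl","wb")); save("w2.png",s,(220,40,440,250),3); delta([.511,-.2545,.2])
for n,s in(("wrist",s),("top",pickle.load(open("top2.pkl","rb"))),("scene",pickle.load(open("scene2.pkl","rb")))):
    c=cloud(s); ok=s["z_map"]>0
    for a,b,nm in((.047,.054,"face"),(.056,.061,"seal"),(.065,.08,"dowel")):
        m=ok&(np.hypot(c[...,0]-.527,c[...,1]+.036)<(.095 if nm=="face" else .06))&(c[...,2]>a)&(c[...,2]<b)
        p=c[m]
        if nm=="dowel":
            for sg in(1,-1):
                q=p[sg*((p[:,:2]-[.527,-.036])@[.878,.478])>.02]
                if len(q): print(n,nm,sg,len(q),np.round(q.mean(0)*1000,1),np.round(q.max(0)*1000,1),np.round(q.min(0)*1000,1))
        elif len(p)>5:
            (x,y),wh,an=cv2.minAreaRect((p[:,:2]*1000).astype(np.float32)); print(n,nm,len(p),np.round([x,y,*wh,an],1),np.round(np.median(p[:,2])*1000,1))
E
python3 m2.py
```

```text
t 8.1 tcp [496.7 -45.8 232.8] yaw 28.55 zax [-6.e-04  5.e-04 -1.e+00] F [-0.6 -0.8  0.2] gap 0.998 grip 0.0
  tool delta mm [-87.1 190.2  32.7]
wrist face 7786 [529.3 -38.7 129.   70.   28.4] 49.6
wrist seal 2634 [525.8 -44.1  63.3  51.3  59.6] 57.8
wrist dowel 1 116 [568.5 -17.5  70.8] [573.5 -12.9  74.8] [563.8 -22.1  65.9]
wrist dowel -1 96 [490.5 -59.3  70.4] [494.6 -55.1  74.7] [485.3 -64.4  65.2]
top face 1217 [529.  -35.8 131.6  69.8  28.3] 51.0
top seal 339 [528.3 -37.3  91.7  58.   35.9] 58.8
top dowel 1 16 [568.  -14.9  72.7] [571.7 -10.5  79.1] [564.7 -19.4  67.4]
top dowel -1 15 [488.9 -57.3  72.2] [492.3 -53.3  76.8] [485.7 -62.2  67.3]
scene face 1060 [529.3 -38.3 131.2  71.   27.9] 50.3
scene seal 317 [531.8 -38.3  51.8  80.   87.2] 58.6
scene dowel 1 15 [569.4 -17.6  70.9] [572.7 -13.7  77.8] [564.6 -21.1  66.2]
scene dowel -1 16 [490.3 -59.5  70.5] [493.2 -55.1  75.7] [486.8 -63.3  65.3]
```

View pics/w2.png

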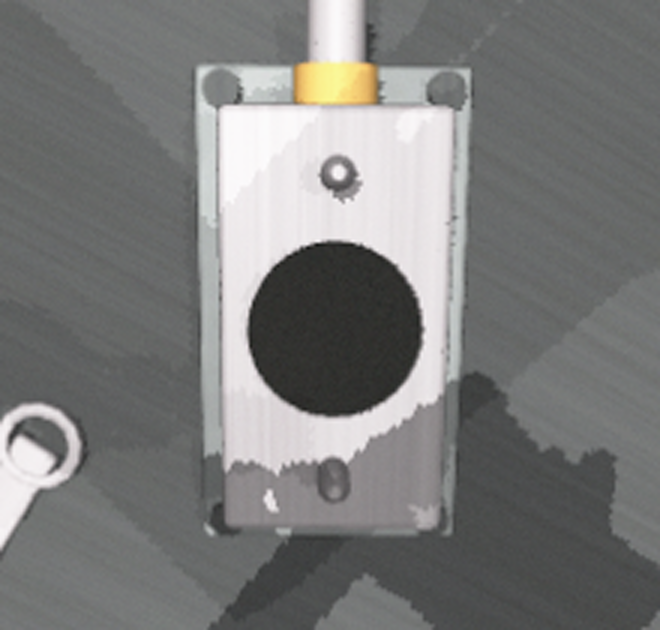

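The wrist view shows the lower half clear, with the far dowel at crop (338,173) and the near one at (334,480). The dowels are 88.5 mm apart (90 nominal). The centre is (529.4,-38.5) mm at yaw 28.3°, and the wrist and scene cameras agree. Next is the upper half.

Call:
drive_tool:
  plan:
    - [-0.024,0.036,0.006,0,0,0,1]
    - [-0.024,0.036,0.006,0,0,0,1]
    - [-0.024,0.036,0.006,0,0,0,1]
    - [-0.024,0.036,0.006,0,0,0,1]
    - [-0.024,0.038,0.006,0,0,0,1]
    - [0,0,0,0,0,0,1]
    - [0,0,0,0,0,0,1]
    - [0,0,0,0,0,0,1]

```text
t: 8.9
tcp_pos: [0.4779, -0.2623, 0.2031]
tool_rot: [0.969, 0.247, -0.0, -0.001]
force: [-0.4, 0.5, -0.4]
finger_gap: 1.0
gripper_force: 0.0
```

```bash
cat > m3.py <<'E'
from h import *
import pickle
s=snap("wrist"); pickle.dump(s,open("w3.pkl","wb")); save("w3.png",s,None,1); delta([.511,-.2553,.042])
c=cloud(s); ok=s["z_map"]>0
for a,b,nm in((.012,.021,"plate"),(.052,.061,"lug")):
    p=c[ok&(np.hypot(c[...,0]-.511,c[...,1]+.255)<.09)&(c[...,2]>a)&(c[...,2]<b)]
    (x,y),wh,an=cv2.minAreaRect((p[:,:2]*1000).astype(np.float32)); print(nm,len(p),np.round([x,y,*wh,an],1),np.round(np.median(p[:,2])*1000,1))
E
python3 m3.py
```

```text
t 8.95 tcp [ 477.9 -262.1  203.2] yaw 28.6 zax [-6.e-04  9.e-04 -1.e+00] F [0.  0.3 0.3] gap 0.997 grip 0.0
  tool delta mm [ 32.3  10.  161.2]
plate 8789 [ 511.3 -255.9  129.9   70.4   28.8] 15.7
lug 1614 [ 511.9 -255.7   48.9   21.8   29.9] 55.6
```

View pics/w3.png

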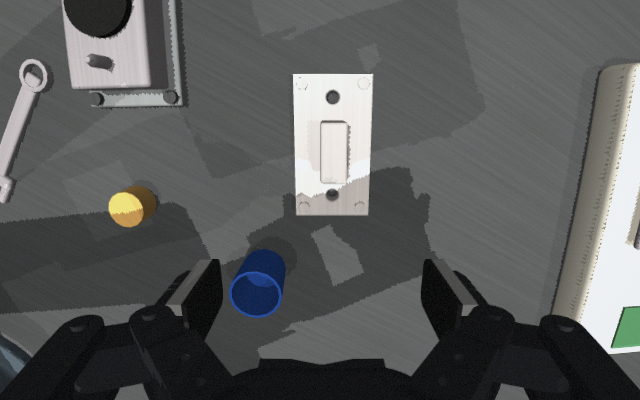

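The wrist view shows the upper half, with holes at (333,97) and (332,194) and the lug at (335,152). The plate measures 130×70 mm, centre (511.4,-255.8), yaw 28.8°. Grip the lug.

Call:
drive_tool:
  plan:
    - [0.032,0.0105,0.03,0,0,0,1]
    - [0,0,0.045,0,0,0,1]
    - [0,0,0.045,0,0,0,1]
    - [0,0,0.03,0,0,0,1]
    - [0,0,0.011,0,0,0,1]
    - [0,0,0,0,0,0,1]
    - [0,0,0,0,0,0,-1]
    - [0,0,0,0,0,0,-1]
    - [0,0,0,0,0,0,-1]
    - [0,0,0,0,0,0,-1]
  newtons: 100

```text
t: 9.95
tcp_pos: [0.5114, -0.2585, 0.0436]
tool_rot: [0.969, 0.246, 0.001, 0.001]
force: [-0.9, -0.5, -0.1]
finger_gap: 0.328
gripper_force: 0.1
```

Call:
drive_tool:
  plan:
    - [0,0,0,0,0,0,-1]
    - [0,0,0,0,0,0,-1]
    - [0,0,0,0,0,0,-1]
    - [0,0,0,0,0,0,-1]
    - [0,0,0,0,0,0,-1]

```text
t: 10.45
tcp_pos: [0.5107, -0.2577, 0.0436]
tool_rot: [0.969, 0.246, 0.0, -0.0]
force: [-1.0, 3.2, 7.4]
finger_gap: 0.234
gripper_force: 100.1
```

```bash
python3 -c "
from h import *
delta([.5114,-.2558,.042])"
```

```text
t 10.45 tcp [ 510.7 -257.7   43.6] yaw 28.45 zax [ 1.e-04  3.e-04 -1.e+00] F [-1.   3.2  7.4] gap 0.234 grip 100.1
  tool delta mm [ 1.5 -1.4  1.6]
```

Call:
drive_tool:
  plan:
    - [0,0,-0.02,0,0,0,-1]
    - [0,0,-0.04,0,0,0,-1]
    - [0,0,-0.04,0,0,0,-1]
    - [0.02,-0.03,0,0,0,0,-1]
    - [0.024,-0.037,0,0,0,0,-1]
    - [0.024,-0.037,0,0,0,0,-1]
    - [0.024,-0.037,0,0,0,0,-1]
    - [0.02,-0.03,0,0,0,0,-1]
    - [0.007,-0.0115,0,0,0,0,-1]
    - [0,0,0,0,0,0,-1]

```text
t: 11.45
tcp_pos: [0.5274, -0.0388, 0.1418]
tool_rot: [0.969, 0.248, -0.001, -0.001]
force: [-0.4, -0.0, -6.0]
finger_gap: 0.238
gripper_force: 99.1
```

Call:
drive_tool:
  plan:
    - [0,0,0,0,0,0,-1]
    - [0,0,0,0,0,0,-1]
    - [0,0,0,0,0,0,-1]

```text
t: 11.75
tcp_pos: [0.5286, -0.0423, 0.1422]
tool_rot: [0.97, 0.245, 0.0, 0.0]
force: [0.3, -0.1, -4.6]
finger_gap: 0.238
gripper_force: 99.1
```

```bash
cat > m4.py <<'E'
from h import *
import pickle
s=snap("wrist"); pickle.dump(s,open("w4.pkl","wb")); delta([.5294,-.0385,.1]); tc=manip.sense()["tcp_pos"]
b=snap("scene"); pickle.dump(b,open("s4.pkl","wb"))
save("w4.png",s)
zt=tc[2]-.0436+.016
for n,s in(("w",s),("s",b)):
    c=cloud(s); ok=s["z_map"]>0
    p=c[ok&(np.hypot(c[...,0]-.5294,c[...,1]+.0385)<.08)&(abs(c[...,2]-zt)<.006)]
    if len(p)>10:
        (x,y),wh,an=cv2.minAreaRect((p[:,:2]*1000).astype(np.float32)); print(n,len(p),np.round([x,y,*wh,an],1),np.round(np.median(p[:,2])*1000,1),zt)
        A=np.c_[p[:,:2]-p[:,:2].mean(0),np.ones(len(p))]; print("slope",np.linalg.lstsq(A,p[:,2],rcond=None)[0])
E
python3 m4.py
```

```text
t 11.8 tcp [528.6 -42.1 142.2] yaw 28.36 zax [ 0.e+00 -2.e-04 -1.e+00] F [-0.6 -0.3 -5.4] gap 0.232 grip 99.1
  tool delta mm [ 2.5 -2.8 42.2]
w 19007 [529.7 -42.7 131.1  70.7  28.4] 114.3 0.11464101117408586
slope [0.00155101 0.00139095 0.11431522]
s 1041 [529.5 -41.2 132.1  72.2  27.8] 114.9 0.11464101117408586
slope [-0.00323533  0.00535501  0.11480572]
```

View pics/w4.png

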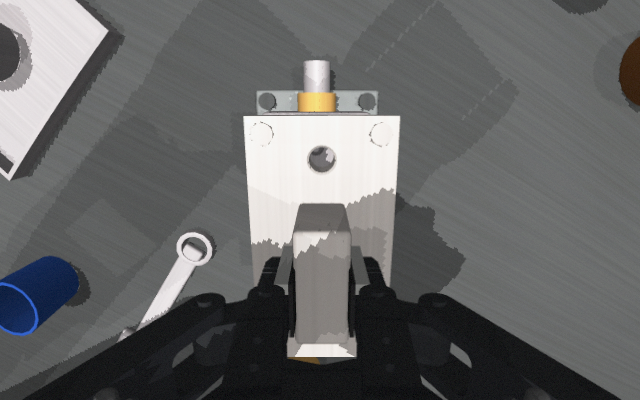

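The wrist view shows the plate level, with the far hole at (322,159) and the dowel visible through it. The plate is about 3.5 mm off in world y. Correct that, drop to just above the dowels and check again.

Call:
drive_tool:
  plan:
    - [0.0016,-0.003,0,0,0,0,-1]
    - [0,0,0.01,0,0,0,-1]
    - [0,0,0.008,0,0,0,-1]
    - [0,0,0,0,0,0,-1]
    - [0,0,0,0,0,0,-1]
    - [0,0,0,0,0,0,-1]

```text
t: 12.45
tcp_pos: [0.5286, -0.0375, 0.1243]
tool_rot: [0.969, 0.246, 0.0, 0.0]
force: [0.2, -0.0, -4.4]
finger_gap: 0.236
gripper_force: 98.9
```

```bash
sed -i 's/w4.png",s)/w5.png",s,(260,80,400,200),5)/' m4.py; python3 m4.py
python3 - <<'E'
from h import *
import pickle
s=pickle.load(open("w4.pkl","rb")); c=cloud(s); ok=s["z_map"]>0
d=np.array([.8796,.4757]); h=np.array([.5294,-.0385])+.045*d
r=np.hypot(c[...,0]-h[0],c[...,1]-h[1])
p=c[ok&(r<.012)&(c[...,2]<.079)&(c[...,2]>.055)]; print("dowel",len(p),np.round(p.mean(0)*1000,1) if len(p) else "")
t=p[p[:,2]>.0715]; print("tip",len(t),np.round(t.mean(0)*1000,1) if len(t) else "", "expect",h*1000)
E
```

```text
t 12.5 tcp [528.7 -37.5 124.4] yaw 28.47 zax [ 4.e-04 -1.e-04 -1.e+00] F [ 0.9  0.3 -4.8] gap 0.239 grip 98.9
  tool delta mm [ 0.1  1.2 24.4]
w 18992 [529.7 -37.9 131.3  70.8  28.6] 96.3 0.09681468579811064
slope [0.00209624 0.00171939 0.09633934]
s 1008 [529.7 -36.5 131.3  72.5  28. ] 97.1 0.09681468579811064
slope [-0.0090304   0.00394774  0.09699529]
dowel 239 [568.7 -17.5  70.7]
tip 92 [568.5 -17.6  73. ] expect [568.982  -17.0935]
```

View pics/w5.png

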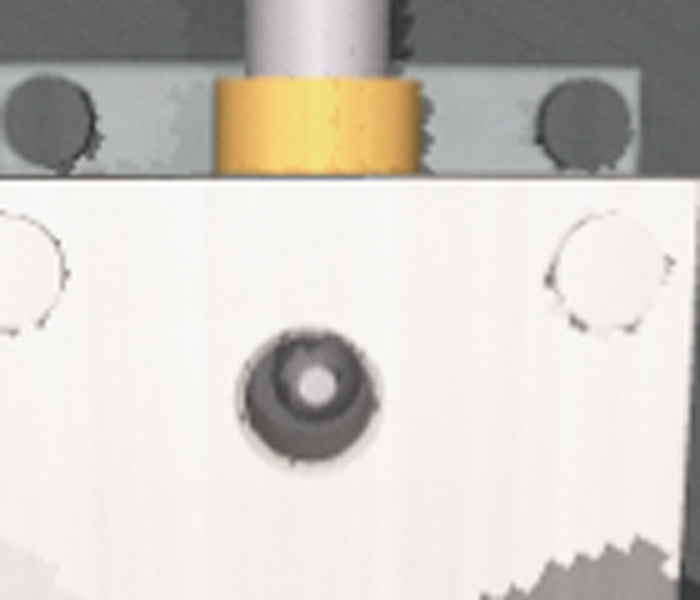

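The enlarged crop shows the hole centred at (310,397) and the dowel tip at (317,385), so it is nearly aligned. Cast both pixels onto their planes.

Run:
```python
from h import *
import pickle
s=pickle.load(open("w4.pkl","rb"))
h=plane(s,260+(310-2)/5,80+(397-2)/5,.0963); t=plane(s,260+315/5,80+383/5,.074)
d=(t-h)[:2]*1000; R=s["Twt"][:3,:3]; print(h*1e3,t*1e3,d,R.T@np.r_[d,0])
```

```text
[570.02897306 -16.02703342  96.3       ] [568.45205288 -17.7164685   74.        ] [-1.57692018 -1.68943508] [-2.19161261e+00  7.33281853e-01 -1.50925076e-04]
```

Call:
drive_tool:
  plan:
    - [-0.0014,0.0008,0,0,0,0,-1]
    - [0,0,0.005,0,0,0,-1]
    - [0,0,0.004,0,0,0,-1]
    - [0,0,0.004,0,0,0,-1]
    - [0,0,0,0,0,0,-1]
    - [0,0,0,0,0,0,-1]

```text
t: 13.15
tcp_pos: [0.5275, -0.0388, 0.111]
tool_rot: [0.969, 0.246, -0.0, -0.0]
force: [-0.2, -0.9, -5.4]
finger_gap: 0.237
gripper_force: 99.1
```

Call:
drive_tool:
  plan:
    - [0,0,0.003,0,0,0,-1]
    - [0,0,0.002,0,0,0,-1]
    - [0,0,0,0,0,0,-1]

```text
t: 13.45
tcp_pos: [0.5274, -0.0388, 0.106]
tool_rot: [0.969, 0.246, -0.0, -0.0]
force: [0.6, 0.1, -4.9]
finger_gap: 0.239
gripper_force: 99.1
```

The plate is over the dowels with no contact force. Go on to the seal and press.

Call:
drive_tool:
  plan:
    - [0,0,0.003,0,0,0,-1]
    - [0,0,0.003,0,0,0,-1]
    - [0,0,0.002,0,0,0,-1]
    - [0,0,0,0,0,0,-1]

```text
t: 13.85
tcp_pos: [0.5279, -0.0389, 0.0989]
tool_rot: [0.969, 0.246, 0.0, 0.0]
force: [-1.1, 0.9, 3.8]
finger_gap: 0.237
gripper_force: 100.4
```

Call:
drive_tool:
  plan:
    - [0,0,0.002,0,0,0,-1]
    - [0,0,0.002,0,0,0,-1]
    - [0,0,0,0,0,0,-1]

```text
t: 14.15
tcp_pos: [0.5279, -0.0389, 0.0951]
tool_rot: [0.969, 0.246, 0.0, 0.0]
force: [-1.1, 1.4, 7.0]
finger_gap: 0.238
gripper_force: 100.7
```

Call:
drive_tool:
  plan:
    - [0,0,0.001,0,0,0,-1]
    - [0,0,0.001,0,0,0,-1]
    - [0,0,0,0,0,0,-1]

```text
t: 14.45
tcp_pos: [0.5279, -0.0389, 0.0936]
tool_rot: [0.969, 0.246, 0.001, 0.0]
force: [-2.5, 0.4, 8.4]
finger_gap: 0.243
gripper_force: 101.0
```

Call:
drive_tool:
  plan:
    - [0,0,0.001,0,0,0,-1]
    - [0,0,0,0,0,0,-1]
    - [0,0,0,0,0,0,-1]

```text
t: 14.75
tcp_pos: [0.5279, -0.039, 0.0936]
tool_rot: [0.969, 0.246, 0.001, 0.0]
force: [-3.5, 0.6, 16.2]
finger_gap: 0.235
gripper_force: 102.1
```

It has stopped hard at 0.0936 m, the flush height, with force rising. Add a little preload and verify.

Call:
drive_tool:
  plan:
    - [0,0,0.001,0,0,0,-1]
    - [0,0,0,0,0,0,-1]
    - [0,0,0,0,0,0,-1]
    - [0,0,0,0,0,0,-1]

```text
t: 15.15
tcp_pos: [0.5279, -0.0389, 0.0935]
tool_rot: [0.969, 0.246, 0.001, 0.001]
force: [-5.1, 1.1, 23.7]
finger_gap: 0.235
gripper_force: 103.1
```

```bash
sed -i 's/save("w5.*$/save("s6.png",b,(230,90,480,260),3)/' m4.py; python3 m4.py; python3 -c "
from h import *
delta(None)
s=snap('scene');c=cloud(s);p=c[(np.hypot(c[...,0]-.511,c[...,1]-.241)<.03)&(s['z_map']>0)&(c[...,2]>.05)]
print(len(p),cv2.minEnclosingCircle((p[:,:2]*1000).astype(np.float32)),np.median(p[:,2]))"
```

```text
t 15.2 tcp [527.9 -38.9  93.5] yaw 28.48 zax [ 1.8e-03 -6.0e-04 -1.0e+00] F [-5.4  1.4 24.2] gap 0.237 grip 103.1
  tool delta mm [ 1.5  0.3 -6.5]
w 19124 [529.1 -39.3 130.5  70.8  28.6] 65.7 0.065945617951833
slope [0.00322697 0.00295241 0.06575867]
s 952 [529.  -37.8 133.2  72.7  28. ] 66.3 0.065945617951833
slope [-0.01041023  0.00919575  0.06625826]
t 15.25 tcp [527.9 -38.9  93.5] yaw 28.47 zax [ 1.8e-03 -6.0e-04 -1.0e+00] F [-5.4  0.3 23.7] gap 0.237 grip 103.1
145 ((510.5553283691406, 242.67694091796875), 25.906749725341797) 0.05733188647521992
```

View pics/s6.png

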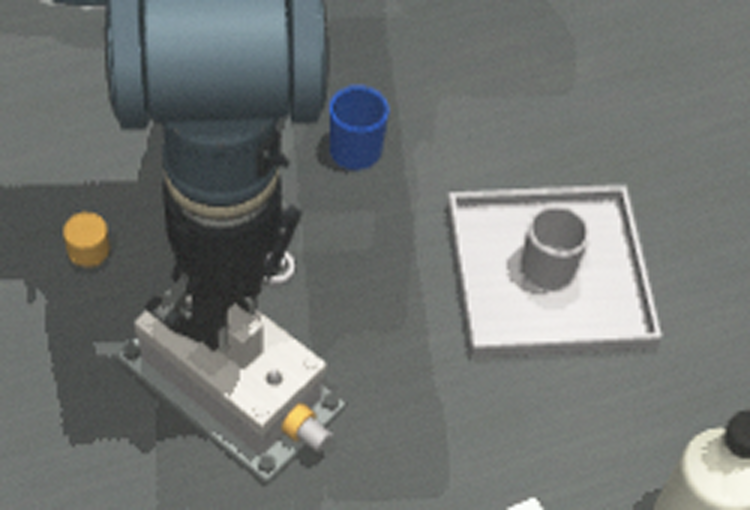

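The halves are flush: the plate top is at 66 mm, and the dowel shows through its hole at crop (275,377). The pot stands upright in the tray at (555,248). The tool is holding about 24 N, so I'm handing in.

```bash
python3 -c "
from station import manip
print(manip.sign_off())"
```

```text
the job is handed in; nothing more can be done
None
```

The job is handed in at about 15 s of the 59 s allowed: the pot stands upright in the tray, and the upper half is on its dowels, held flush against the seal with about 24 N; I don't have the verdict.

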